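# Reset the faulted reader module through its key well

## Task

The reader module showing the red lamp has tripped. Push its dust shutter all the way open, reach into the well with your fingertips and press the sunken orange key fully down for a moment, then let the key come back up and push the shutter fully closed again. Pick nothing up, and leave the green-lamp module's shutter and key, and the bottle, jars and tube rack, as they are.

Things in the scene. Friction and masses are not known exactly. Their poses are not given: they have to be found in the camera images.
- fault_module: white plug-in reader module with the red lamp bar, 210 (x) x 105 (y) x 70 mm high, fixed on the dock; origin at the centre of its underside, which is 12 mm above the table. +x is the way its shutter slides open; the lamp bar (18 x 70, 5 high) lies across the deck at x = -90, at the end nearer the robot. Deck at z = 70. Aluminium guides 7 high run beside the shutter at y = +-34, x = -65 to +61
- fault_well (a point): centre of the mouth of the red-lamp module's well, at deck level: module point (-35, 0, 70). The well is a straight-sided pocket 50 (module x) x 44 (module y) mm, 40 deep, open upward when the shutter is open
- fault_key_top (a point): centre of the top of the orange key sunk in that well (round, 26 mm across, 28 mm below the deck when up). It is pressed straight down
- fault_key (a joint): that key's travel in m: 0 up, 0.006 fully down; spring-returned, about 1.2 N to start and 3.6 N fully down
- fault_rib (a point): centre of the top edge of the black rib on the red-lamp module's grey sliding shutter. Rib 10 (module x) x 44 (module y) mm, 20.5 high above the shutter plate. The plate (60 x 60, its top 4.5 above the deck) reaches 53 mm from the rib's centre towards the lamp and 7 mm the other way
- fault_shutter (a joint): that shutter's position in m: 0 closed over the well, 0.06 fully open, sliding along the module's +x (away from the lamp); it stays where it is left, sliding friction about 1.5 N; the rib is 23 mm past the well centre when closed, 83 mm when open
- good_module: white plug-in reader module with the green lamp bar, 210 (x) x 105 (y) x 70 mm high, fixed on the dock; origin at the centre of its underside, which is 12 mm above the table. +x is the way its shutter slides open; the lamp bar (18 x 70, 5 high) lies across the deck at x = -90, at the end nearer the robot. Deck at z = 70. Aluminium guides 7 high run beside the shutter at y = +-34, x = -65 to +61
- good_well (a point): centre of the mouth of the green-lamp module's well, at deck level: module point (-35, 0, 70). The well is a straight-sided pocket 50 (module x) x 44 (module y) mm, 40 deep, open upward when the shutter is open
- good_key_top (a point): centre of the top of the orange key sunk in that well (round, 26 mm across, 28 mm below the deck when up). It is pressed straight down
- good_key (a joint): that key's travel in m: 0 up, 0.006 fully down; spring-returned, about 1.2 N to start and 3.6 N fully down
- good_rib (a point): centre of the top edge of the black rib on the green-lamp module's grey sliding shutter. Rib 10 (module x) x 44 (module y) mm, 20.5 high above the shutter plate. The plate (60 x 60, its top 4.5 above the deck) reaches 53 mm from the rib's centre towards the lamp and 7 mm the other way
- good_shutter (a joint): that shutter's position in m: 0 closed over the well, 0.06 fully open, sliding along the module's +x (away from the lamp); it stays where it is left, sliding friction about 1.5 N; the rib is 23 mm past the well centre when closed, 83 mm when open
- dock: black docking plate 250 x 250 x 12 mm under both modules, fixed; origin at the centre of its underside on the table, axes parallel to the modules'. The modules sit side by side, centres 57.5 mm either side of the plate's centre along its y; which is on which side varies
- wash_bottle_mid (a point): centre of the loose white wash bottle, 62 mm across, 160 tall; bystander
- reagent_mid (a point): centre of the loose small reagent jar with blue cap, 38 mm across, 55 tall; bystander
- sample_cup_mid (a point): centre of the loose clear sample jar with yellow cap, 44 mm across, 50 tall; bystander
- tube_rack_mid (a point): centre of the loose steel test tube rack with glass tubes, 50 x 100 mm, 70 tall; bystander
There are look-alikes about, which are no part of the job. What is shaped like the part that bears reagent_mid but pink or purple is not meant.

How it is judged:
By the outcome, as a careful person would: the job done as asked, in the order asked, and still so for the second after the job is handed in, with the robot touching nothing.
It also fails if it takes over 48 s, if anything falls off the work surface, if the arm or the gripper's body presses on something with over 40 N, if the wrist force passes 120 N, or if a joint passes its speed limit or range.

## Robot

A 6-joint arm with a two-finger parallel gripper is mounted at the origin on the work surface. World frame = base frame: x ahead of the robot, y to its left, z up, the work surface at z = 0. Lengths are in mm, angles in degrees, forces in N, time in s.
With the tool pointing down it reaches from about 275 to 1000 mm from the base axis. Payload 8.4 kg.
Tool frame: the origin (TCP) lies midway between the tips of the shut fingers; the grasp point (between the pads) lies 19 mm behind it (manip.tcp_to_grasp is the z of the grasp point in the tool frame, in mm); z points along the fingers, y is the line along which they close (so a half turn about z gives the same grasp; the last joint's range is limited). The gripper opens to 85 mm and grips with 20 to 120 N. Pads are 22 mm wide; open, the fingers measure 114 mm over their backs; the gripper's body (76 mm by 85 mm) begins 54 mm behind the grasp point. The pads swing forward as they close: fully open they stand 13 mm farther back than shut.
Start: joints at [71.597, 20.225, 93.587, -0, 66.188, -0.138], TCP at [195.891, 593.511, 231.281] pointing down, gripper open.
Joint ranges: [-150.9, 150.9], [-52.94, 120.26], [3.33, 152.33], [-74.26, 254.26], [0, 154.13], [-172.89, 172.89]. Speed limits (degrees/s): [127.2, 127.2, 159.86, 180, 180, 180].

## Interface

Orientations are given as [roll, pitch, yaw] about the fixed x, y, z axes, in that order (R = Rz(yaw) Ry(pitch) Rx(roll)).
In Python, from bench import manip gives the robot as it stands.
- The arm moves only by the tool apply_moves, never from a script. Its argument "commands" is a list of rows, each a list of 2 entries, a list of its own where there are three numbers: the shift along the tool's x, y, z normalised to -1 to 1, where 1 is 40 cm, then the turn about the tool's z normalised to -1 to 1, where 1 is 0.5 rad. A call has 1 to 5 rows; each row is the pose to reach, as a shift and turn from the pose commanded when the call began, along the tool's axes at that moment; what a row does not reach only later rows make up. A row lasts 1/10 s, in which the tool goes at most 50 mm and 8.59 degrees, less where a joint would pass 70% of its speed; a pose out of reach is approached as far as the arm can. A call with a number of a shift or a turn outside -1 to 1 is refused whole. A call with a gripper value outside its range is refused whole. "gripper" is the opening, from -1 (shut) to 1 (fully open), set as the call begins (left out, the last holds). The fingers move at their own pace and stop on an object; "newtons" is the grip in N (left out, the last holds). Time passes only in rows, so rows that repeat a pose let the fingers close. It gives the time, the measured TCP pose, the force, the opening and the grip force at its end, in the units of the state.
- manip.read_state(): the state, without advancing time (a new reading comes with each control period).
- manip.read_camera(name): name is "scene" or "top" or "wrist"; returns a dict with "pixels" (400x640x3 uint8, red, green, blue), "K" (3x3 intrinsics, pixels), "rvec" (rotation vector, rad) and "tvec" (3), from world to camera coordinates, as OpenCV has them. Camera axes: x right, y down, z forward; pixel columns grow to the right and rows downward; lengths in mm; the calibration is good to about 2 mm. The wrist camera is an equidistant fisheye: a pixel r from the principal point sees the ray r / f radians off the axis. A picture is of the moment at which its call begins. There is no depth.
- manip.finish_job(): hands the job in; it is judged then, once.
The state is a dict: "time": time; "q": joint angles; "dq": joint speeds; "tau": joint torques, N m; "tcp_pos": TCP position; "eef_rot": TCP orientation; "contact_force": force on the tool from outside, world axes, zero at the start; "ft_torque": the same for the moment, N m; "width": finger opening in mm; "finger_force": force on a finger pad.
Only numpy, scipy, OpenCV 4.12 (cv2) and the standard library are available. Lean on these libraries where they do the work, as an engineer would, in place of code of your own. Each camera call takes 0.05 s, during which the arm holds its last target. There are 200 camera calls.

## Working session

There is one attempt and no reset: what is moved stays moved. The work goes in short steps, Python scripts to look and compute and a tool call to move; the robot and the scene stay as the last step left them, time stands still between calls to the robot, and variables do not carry over. Pictures are saved under pics/ and viewed, at most 10 in all, crops included, and the job is handed in when it is done.

Besides the shell and the picture viewer there is one more tool, called after "Emit:" as name(argument=value, ...), one argument or row to a line, values as JSON. apply_moves: Moves the arm, as the interface text tells. Scaled input: -1 to 1 covers 40 cm each way for a shift and 0.5 rad each way for a turn. Its arguments: {"type":"object","properties":{"commands":{"type":"array"},"gripper":{"type":"number"},"newtons":{"type":"number"}},"required":["commands"]}

```bash
mkdir -p pics; ls
python3 - <<'E'
from bench import manip
import cv2
for n in ("scene","top"):
    c=manip.read_camera(n); cv2.imwrite(f"pics/{n}0.png",c["pixels"][:,:,::-1]); print(n,c["K"],c["rvec"],c["tvec"])
s=manip.read_state(); print(s["time"],s["tcp_pos"],s["eef_rot"],s["width"],s["contact_force"])
E
```

```text
pics
scene [[500.21898852   0.         322.64408225]
 [  0.         500.21898852 205.21394803]
 [  0.           0.           1.        ]] [ 1.97872525  1.1342478  -0.56831373] [-322.20265211 -208.6082276  1829.20131579]
top [[498.20435118   0.         310.65891636]
 [  0.         498.20435118 203.180626  ]
 [  0.           0.           1.        ]] [ 2.13568521 -2.18506591  0.08751202] [  35.98346524  605.48536239 1094.74567516]
0.1 [195.75990513 593.07666817 230.59440226] [-1.79923523e+02  2.94185608e-04  1.61733841e+02] 85.31188478356027 [-0.05954529 -0.17508406  0.28777985]
```

View pics/top0.png

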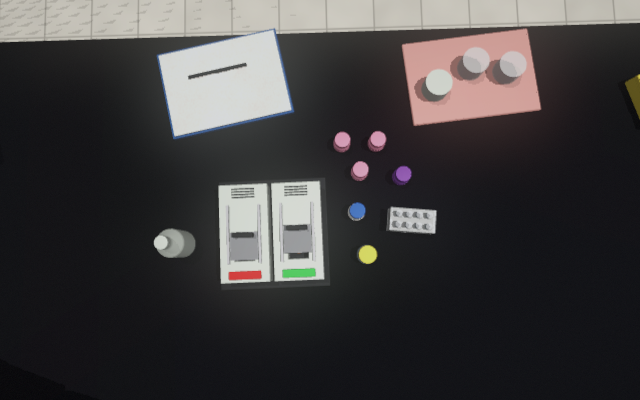

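View pics/scene0.png

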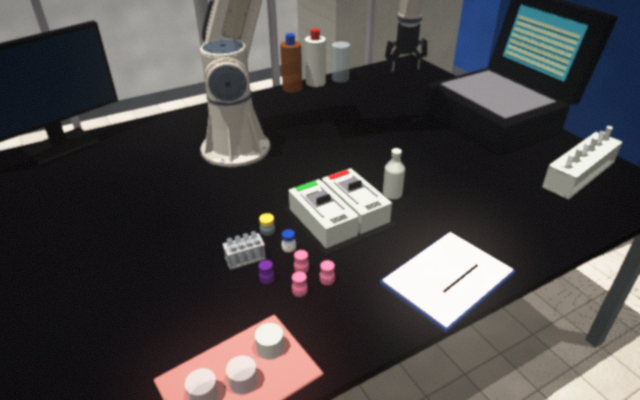

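The top view shows the red-lamp module on the left (lamp at 245,275; rib about 243,233) and the green-lamp one on the right (lamp at 298,272). The bottle is at (175,243). The target fits the red bar, so I'll confirm it in an enlarged crop.

Run:
```python
import cv2
i=cv2.imread("pics/top0.png")[172:292,205:335]
cv2.imwrite("pics/top0c.png",cv2.resize(i,None,fx=5,fy=5,interpolation=cv2.INTER_CUBIC))
```

```text
(no output)
```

View pics/top0c.png

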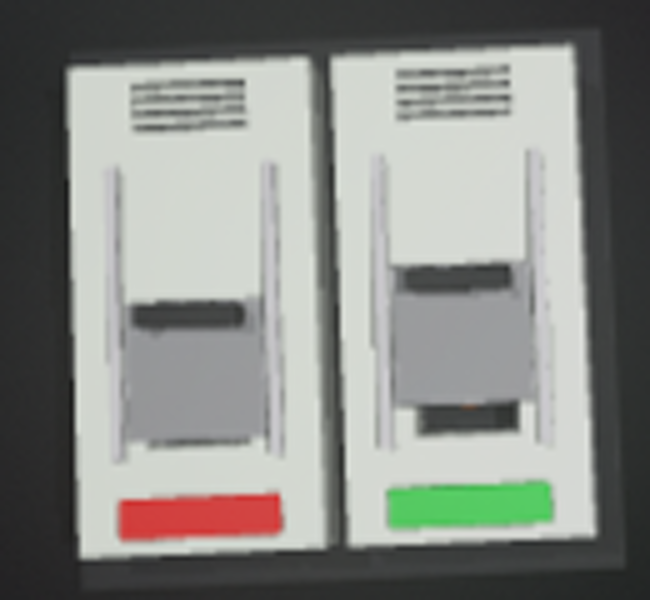

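```bash
cat > h.py <<'E'
import numpy as np, cv2
from scipy.optimize import least_squares
from bench import manip
def proj(c,P):
    return cv2.projectPoints(np.float64(P).reshape(-1,1,3),c["rvec"],c["tvec"],c["K"],None)[0][:,0]
def back(c,uv,z):
    R=cv2.Rodrigues(c["rvec"])[0]; C=-R.T@c["tvec"].ravel()
    d=R.T@np.linalg.inv(c["K"])@np.r_[uv,1]; return C+d*(z-C[2])/d[2]
def world(p,m):
    m=np.atleast_2d(m); a=np.radians(p[2]); c,s=np.cos(a),np.sin(a)
    return np.c_[p[0]+c*m[:,0]-s*m[:,1],p[1]+s*m[:,0]+c*m[:,1],m[:,2]+12]
E
python3 - <<'E'
from h import *
c=manip.read_camera("top")
f=lambda l:np.array(l)/5-.4+np.array([205,172])
# deck corners: far-left, far-right, near-right, near-left ; lamp likewise (left = +y)
uv=f([(67,67),(312,57),(328,548),(80,558),(118,500),(282,493),(282,531),(120,541)])
print(np.round([back(c,u,82) for u in uv[:4]],1))
M=[(105,52.5,70),(105,-52.5,70),(-105,-52.5,70),(-105,52.5,70),(-81,35,75),(-81,-35,75),(-99,-35,75),(-99,35,75)]
r=least_squares(lambda p:(proj(c,world(p,M))-uv).ravel(),[500,200,0])
p=r.x; print("pose",p,"rms px",np.sqrt(np.mean(r.fun**2)),np.round(r.fun,1))
print("well",world(p,(-35,0,70)),"rib closed",world(p,(-12,0,95)))
for n,pt in (("rib px",(233+0,0)),): pass
rib=f([(189,316)])[0]; print("rib seen",back(c,rib,107), "pred px",proj(c,world(p,(-12,0,95))),rib)
print("bottle cap",back(c,(161,242),160))
E
```

```text
[[645.5 221.6  82. ]
 [647.2 114.9  82. ]
 [436.4 110.8  82. ]
 [434.3 216.7  82. ]]
pose [540.95005744 166.09218172   1.19028093] rms px 0.3006829415211239 [ 0.4  0.3 -0.4  0.1 -0.3 -0.3  0.1 -0.3 -0.  -0.3  0.1 -0.3  0.3  0.7
 -0.2  0.1]
well [[505.95760969 165.36513278  82.        ]] rib closed [[528.95264679 165.8429078  107.        ]]
rib seen [535.21306184 165.36907074 107.        ] pred px [[242.19866121 237.79426723]] [242.4 234.8]
bottle cap [522.39847585 320.01849219 160.        ]
```

Red module pose: (541, 166), yaw 1.2°, with the deck size confirmed and 0.3 px residual. The rib sits about 5 mm past closed. Next I'll work out the approach.

```bash
cat >> h.py <<'E'
P=[540.95,166.09,1.19]
def togo(m,yaw=181.19):
    s=manip.read_state(); t=world(P,m)[0]
    R=cv2.Rodrigues(np.zeros(3))[0]
    from scipy.spatial.transform import Rotation as Ro
    R=Ro.from_euler("xyz",s["eef_rot"],degrees=True).as_matrix()
    d=R.T@(t-s["tcp_pos"]); dy=-((yaw-s["eef_rot"][2]+180)%360-180)
    print("t",s["time"],"tcp",np.round(s["tcp_pos"],1),np.round(s["eef_rot"],2),"w",s["width"],"F",np.round(s["contact_force"],2))
    print("target",np.round(t,1),"shift norm",np.round(d/400,4),"turn norm",round(np.radians(dy)/.5,4))
def mod():
    s=manip.read_state();a=np.radians(P[2]);d=s["tcp_pos"]-np.array([P[0],P[1],12])
    print("tcp in module",np.round([np.cos(a)*d[0]+np.sin(a)*d[1],-np.sin(a)*d[0]+np.cos(a)*d[1],d[2]],1))
E
python3 -c "
from h import *
togo((-42,0,180))"
```

```text
t 0.15 tcp [195.8 593.2 230.7] [-179.94    0.    161.74] w 85.6450229802191 F [ 0.3  -0.13  0.29]
target [499.  165.2 192. ] shift norm [-1.0551 -0.7783  0.0977] turn norm -0.6791
```

Emit:
apply_moves(
  commands=[
    [[-0.5, -0.37, 0.04], -0.679],
    [[-0.5, -0.37, 0.04], -0.679],
    [[-0.5, -0.37, 0.04], -0.679],
    [[-0.5, -0.37, 0.04], -0.679],
    [[-0.5, -0.37, 0.04], -0.679],
  ],
  gripper=-1,
  newtons=30,
)

```text
time: 0.65
tcp_pos: [340.0, 388.7, 215.1]
eef_rot: [-180.0, 0.0, -178.8]
contact_force: [1.0, 1.1, -0.4]
width: 12.2
finger_force: 0.0
```

```bash
python3 -c "
from h import *
togo((-42,0,180))"
```

```text
t 0.65 tcp [340.  388.7 215.1] [-180.      0.   -178.78] w 12.217941845151419 F [ 0.96  1.1  -0.36]
target [499.  165.2 192. ] shift norm [-0.3855 -0.567   0.0578] turn norm 0.0011
```

Emit:
apply_moves(
  commands=[
    [[-0.38, -0.55, 0.05], 0],
    [[-0.38, -0.55, 0.05], 0],
    [[-0.38, -0.55, 0.05], 0],
    [[-0.38, -0.55, 0.05], 0],
    [[-0.38, -0.55, 0.05], 0],
  ],
)

```text
time: 1.15
tcp_pos: [486.1, 186.4, 196.5]
eef_rot: [180.0, 0.0, -178.8]
contact_force: [-0.1, 0.7, 0.6]
width: -0.1
finger_force: 0.0
```

Emit:
apply_moves(
  commands=[
    [[0, 0, 0], 0],
    [[0, 0, 0], 0],
  ],
)

```text
time: 1.35
tcp_pos: [485.5, 187.2, 196.3]
eef_rot: [-180.0, -0.1, -179.0]
contact_force: [-0.9, 0.5, 0.6]
width: 0.2
finger_force: 0.0
```

```bash
python3 -c "
from h import *
togo((-42,0,180)); mod()
c=manip.read_camera('wrist'); cv2.imwrite('pics/w1.png',c['pixels'][:,:,::-1])"
```

```text
t 1.35 tcp [485.5 187.2 196.3] [-1.8000e+02 -5.0000e-02 -1.7898e+02] w 0.15839309927335807 F [-0.9   0.49  0.55]
target [499.  165.2 192. ] shift norm [-0.0328 -0.0556  0.0107] turn norm -0.0061
tcp in module [-55.   22.3 184.3]
```

View pics/w1.png

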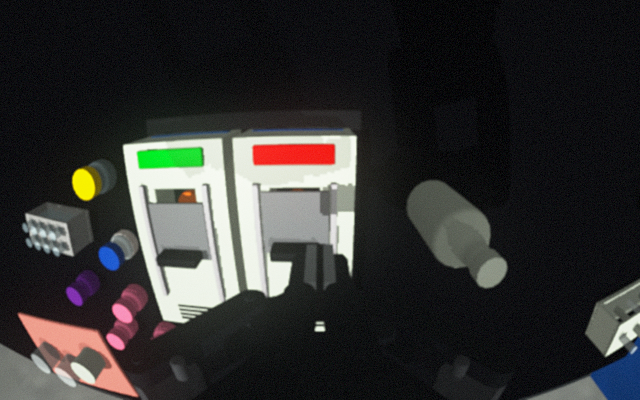

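The wrist view confirms the red-lamp module at (295,210). Its shutter is nearly closed, with an orange sliver at (295,190) and the rib at (290,250). I'll move in line first, then descend in front of the rib.

Emit:
apply_moves(
  commands=[
    [[-0.033, -0.055, 0.01], 0],
    [[-0.033, -0.055, 0.01], 0],
    [[-0.033, -0.055, 0.13], 0],
    [[-0.033, -0.055, 0.2], 0],
    [[-0.033, -0.055, 0.2], 0],
  ],
)

```text
time: 1.9
tcp_pos: [495.4, 167.2, 113.6]
eef_rot: [-179.9, -0.4, -178.7]
contact_force: [-0.2, -0.4, 0.2]
width: -0.3
finger_force: 0.0
```

Emit:
apply_moves(
  commands=[
    [[0, 0, 0], 0],
    [[0, 0, 0], 0],
  ],
)

```text
time: 2.1
tcp_pos: [499.7, 167.7, 118.3]
eef_rot: [180.0, 0.1, -178.8]
contact_force: [-0.6, -0.8, 0.3]
width: 0.1
finger_force: 0.0
```

```bash
python3 -c "
from h import *
togo((-42,0,82)); mod()"
```

```text
t 2.1 tcp [499.7 167.7 118.3] [ 1.7995e+02  1.3000e-01 -1.7876e+02] w 0.0689739678333807 F [-0.65 -0.83  0.32]
target [499.  165.2  94. ] shift norm [ 0.0022 -0.0061  0.0608] turn norm 0.0018
tcp in module [-41.2   2.4 106.3]
```

Emit:
apply_moves(
  commands=[
    [[0, -0.006, 0.03], 0],
    [[0, -0.006, 0.06], 0],
    [[0, -0.006, 0.06], 0],
    [[0, -0.006, 0.06], 0],
  ],
)

```text
time: 2.5
tcp_pos: [498.6, 164.0, 92.2]
eef_rot: [-180.0, -0.1, -178.8]
contact_force: [-0.2, -0.6, 0.1]
width: -0.3
finger_force: 0.0
```

```bash
python3 -c "
from h import *
togo((45,0,82)); mod()"
```

```text
t 2.5 tcp [498.6 164.   92.2] [-1.7998e+02 -6.0000e-02 -1.7883e+02] w -0.25434308745896883 F [-0.15 -0.59  0.08]
target [585.9 167.   94. ] shift norm [-0.2184  0.0032 -0.0048] turn norm -0.0007
tcp in module [-42.4  -1.3  80.2]
```

Emit:
apply_moves(
  commands=[
    [[-0.02, 0.001, -0.004], 0],
    [[-0.045, 0.001, -0.004], 0],
    [[-0.07, 0.001, -0.004], 0],
    [[-0.095, 0.002, -0.004], 0],
    [[-0.12, 0.002, -0.004], 0],
  ],
)

```text
time: 3.0
tcp_pos: [547.8, 165.9, 94.2]
eef_rot: [-180.0, -0.0, -178.8]
contact_force: [-2.0, -0.8, 1.3]
width: 0.1
finger_force: 0.9
```

Emit:
apply_moves(
  commands=[
    [[-0.02, 0.001, 0], 0],
    [[-0.035, 0.001, 0], 0],
    [[-0.045, 0.001, 0], 0],
    [[-0.055, 0.001, 0], 0],
    [[-0.055, 0.001, 0], 0],
  ],
)

```text
time: 3.5
tcp_pos: [569.5, 166.9, 94.2]
eef_rot: [180.0, 0.0, -178.8]
contact_force: [-0.2, 0.9, -0.7]
width: -0.0
finger_force: 0.0
```

```bash
python3 -c "
from h import *
togo((33,0,82)); mod()"
```

```text
t 3.5 tcp [569.5 166.9  94.2] [ 1.7999e+02  4.0000e-02 -1.7882e+02] w -0.0034332264598578607 F [-0.24  0.87 -0.72]
target [573.9 166.8  94. ] shift norm [-0.011  -0.0006  0.0006] turn norm -0.0004
tcp in module [28.6  0.2 82.2]
```

Emit:
apply_moves(
  commands=[
    [[-0.005, 0, 0], 0],
    [[-0.01, 0, 0], 0],
    [[-0.012, 0, 0], 0],
    [[-0.012, 0, 0], 0],
  ],
)

```text
time: 3.9
tcp_pos: [573.5, 167.0, 94.2]
eef_rot: [180.0, -0.0, -178.8]
contact_force: [-2.7, 0.5, 0.5]
width: -0.1
finger_force: 1.1
```

Emit:
apply_moves(
  commands=[
    [[-0.004, 0, 0], 0],
    [[-0.006, 0, 0], 0],
    [[-0.006, 0, 0], 0],
  ],
)

```text
time: 4.2
tcp_pos: [573.7, 167.0, 94.1]
eef_rot: [-180.0, -0.3, -178.8]
contact_force: [-10.9, 1.5, 7.3]
width: -0.2
finger_force: 5.5
```

```bash
python3 -c "
from h import *
togo((33,0,82)); mod()
c=manip.read_camera('top'); cv2.imwrite('pics/t2.png',cv2.resize(c['pixels'][172:292,205:335,::-1],None,fx=5,fy=5,interpolation=cv2.INTER_CUBIC))"
```

```text
t 4.2 tcp [573.7 167.   94.1] [-179.98   -0.28 -178.82] w -0.1623078307554749 F [-10.87   1.53   7.27]
target [573.9 166.8  94. ] shift norm [-0.0007 -0.0005  0.0002] turn norm -0.0005
tcp in module [32.7  0.2 82.1]
```

The shutter is at its end stop: force rose to 11 N at module x 32.7, against a predicted 32. Next I'll back off to the well.

Emit:
apply_moves(
  commands=[
    [[0.02, 0, 0], 0],
    [[0.06, 0, -0.03], 0],
    [[0.12, 0, -0.03], 0],
    [[0.174, 0, -0.03], 0],
    [[0.174, 0, -0.03], 0],
  ],
)

```text
time: 4.75
tcp_pos: [504.2, 165.2, 106.2]
eef_rot: [-180.0, -0.1, -178.8]
contact_force: [0.1, -0.5, -0.3]
width: -0.1
finger_force: 0.0
```

Emit:
apply_moves(
  commands=[
    [[0, 0, 0], 0],
    [[0, 0, 0], 0],
  ],
)

```text
time: 4.95
tcp_pos: [507.9, 165.8, 106.6]
eef_rot: [180.0, 0.1, -178.8]
contact_force: [-0.1, -0.4, -0.2]
width: -0.0
finger_force: 0.0
```

```bash
python3 -c "
from h import *
togo((-35,0,70)); mod()
c=manip.read_camera('wrist'); cv2.imwrite('pics/w3.png',cv2.resize(c['pixels'][100:320,120:420,::-1],None,fx=2.5,fy=2.5,interpolation=cv2.INTER_CUBIC))"
```

```text
t 4.95 tcp [507.9 165.8 106.6] [ 1.7998e+02  1.1000e-01 -1.7881e+02] w -0.034814907446391534 F [-0.14 -0.41 -0.2 ]
target [506.  165.4  82. ] shift norm [ 0.0051 -0.0009  0.0615] turn norm -0.0001
tcp in module [-33.    0.4  94.6]
```

View pics/w3.png

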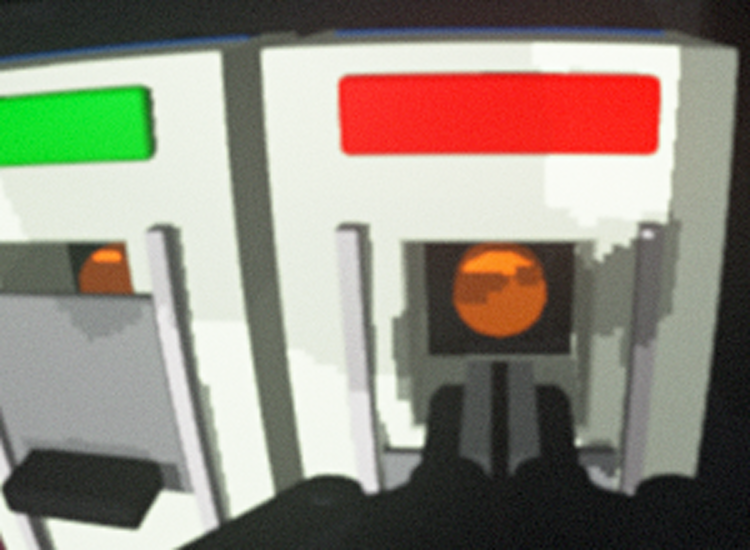

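The shutter is open, and the orange key at (500,290) is centred across the well (405–595). The fingers are in line at x≈500. Descending into the well.

Emit:
apply_moves(
  commands=[
    [[0.005, 0, 0.03], 0],
    [[0.005, 0, 0.06], 0],
    [[0.005, 0, 0.09], 0],
    [[0.005, 0, 0.11], 0],
    [[0.005, 0, 0.12], 0],
  ],
)

```text
time: 5.5
tcp_pos: [503.9, 165.2, 56.7]
eef_rot: [-180.0, -0.1, -178.8]
contact_force: [0.6, -0.3, 0.2]
width: 0.2
finger_force: 0.0
```

Emit:
apply_moves(
  commands=[
    [[0, 0, 0], 0],
    [[0, 0, 0], 0],
  ],
)

```text
time: 5.7
tcp_pos: [504.7, 165.5, 58.3]
eef_rot: [180.0, 0.0, -178.8]
contact_force: [-1.2, -0.8, 0.3]
width: -0.1
finger_force: 0.0
```

```bash
python3 -c "
from h import *
togo((-35,0,36)); mod()"
```

```text
t 5.7 tcp [504.7 165.5  58.3] [ 1.8000e+02  1.0000e-02 -1.7881e+02] w -0.14589489899241276 F [-1.16 -0.79  0.28]
target [506.  165.4  48. ] shift norm [-0.0031 -0.0005  0.0258] turn norm -0.0002
tcp in module [-36.2   0.2  46.3]
```

Press down gradually.

Emit:
apply_moves(
  commands=[
    [[-0.003, 0, 0.008], 0],
    [[-0.003, 0, 0.014], 0],
    [[-0.003, 0, 0.02], 0],
    [[-0.003, 0, 0.026], 0],
    [[-0.003, 0, 0.026], 0],
  ],
)

```text
time: 6.2
tcp_pos: [506.4, 165.7, 48.1]
eef_rot: [180.0, 0.1, -178.8]
contact_force: [1.7, -0.2, 3.8]
width: -0.0
finger_force: 1.7
```

Emit:
apply_moves(
  commands=[
    [[0, 0, 0.003], 0],
    [[0, 0, 0.005], 0],
    [[0, 0, 0.005], 0],
  ],
)

```text
time: 6.5
tcp_pos: [506.5, 165.7, 47.6]
eef_rot: [180.0, 0.1, -178.8]
contact_force: [-5.0, -1.3, 24.7]
width: -0.1
finger_force: 12.2
```

```bash
python3 -c "
from h import *
togo((-35,0,36)); mod()"
```

```text
t 6.5 tcp [506.5 165.7  47.6] [ 1.7998e+02  8.0000e-02 -1.7881e+02] w -0.09092672056267151 F [-4.99 -1.33 24.68]
target [506.  165.4  48. ] shift norm [ 0.0014 -0.0009 -0.0009] turn norm -0.0001
tcp in module [-34.5   0.3  35.6]
```

The key is bottomed: 25 N at 34.4 mm below the deck. I'll hold briefly, then rise straight up.

Emit:
apply_moves(
  commands=[
    [[0, 0, 0], 0],
    [[0, 0, -0.03], 0],
    [[0, 0, -0.1], 0],
    [[0, 0, -0.2], 0],
    [[0, 0, -0.25], 0],
  ],
)

```text
time: 7.0
tcp_pos: [506.3, 165.7, 148.3]
eef_rot: [180.0, 0.1, -178.8]
contact_force: [0.6, 0.4, -0.3]
width: -0.2
finger_force: 0.0
```

Emit:
apply_moves(
  commands=[
    [[0, 0, 0], 0],
    [[-0.1, 0, 0], 0],
    [[-0.2, 0, 0], 0],
    [[-0.28, 0, 0], 0],
    [[-0.28, 0, 0], 0],
  ],
)

```text
time: 7.5
tcp_pos: [620.7, 167.7, 144.4]
eef_rot: [180.0, 0.1, -178.9]
contact_force: [0.1, -0.4, 0.6]
width: -0.1
finger_force: 0.0
```

Emit:
apply_moves(
  commands=[
    [[0, 0, 0], 0],
    [[0, 0, 0], 0],
  ],
)

```text
time: 7.7
tcp_pos: [615.9, 167.6, 144.6]
eef_rot: [-180.0, -0.2, -178.8]
contact_force: [0.3, 0.1, 0.2]
width: 0.3
finger_force: 0.0
```

```bash
python3 -c "
from h import *
togo((78,0,82)); mod()
c=manip.read_camera('wrist'); cv2.imwrite('pics/w4.png',cv2.resize(c['pixels'][60:320,120:420,::-1],None,fx=2.3,fy=2.3,interpolation=cv2.INTER_CUBIC))"
```

```text
t 7.7 tcp [615.9 167.6 144.6] [-1.7996e+02 -1.6000e-01 -1.7881e+02] w 0.27542328359468055 F [0.35 0.14 0.15]
target [618.9 167.7  94. ] shift norm [-0.0079  0.0003  0.1265] turn norm 0.0001
tcp in module [ 7.500e+01 -1.000e-01  1.326e+02]
```

View pics/w4.png

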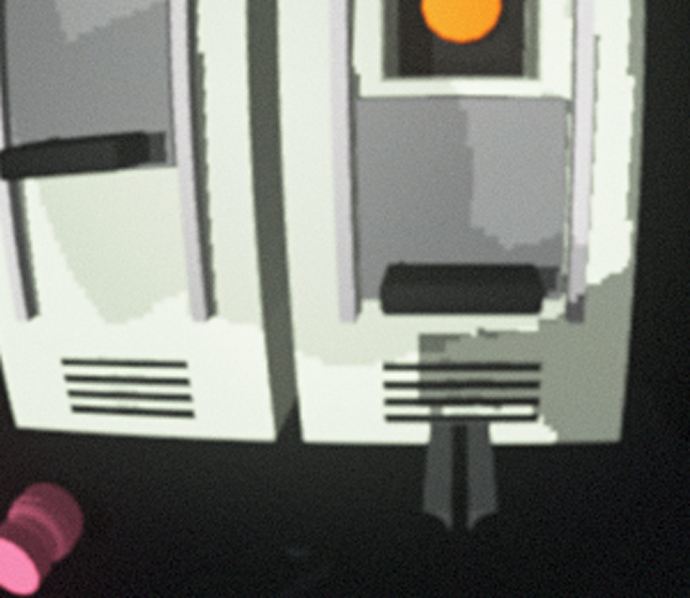

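The shutter is still open, and the fingers are past the rib (462,290) and centred on it. Descending behind the rib.

Emit:
apply_moves(
  commands=[
    [[-0.01, 0, 0.05], 0],
    [[-0.01, 0, 0.1], 0],
    [[-0.01, 0, 0.126], 0],
    [[-0.01, 0, 0.126], 0],
    [[-0.01, 0, 0.126], 0],
  ],
)

```text
time: 8.25
tcp_pos: [621.5, 168.0, 95.9]
eef_rot: [-180.0, -0.0, -178.8]
contact_force: [0.7, 0.1, 0.3]
width: -0.4
finger_force: 0.0
```

Emit:
apply_moves(
  commands=[
    [[0, 0, 0], 0],
    [[0, 0, 0], 0],
  ],
)

```text
time: 8.45
tcp_pos: [622.2, 168.0, 96.4]
eef_rot: [180.0, 0.1, -178.8]
contact_force: [-0.4, 0.5, -0.1]
width: -0.3
finger_force: 0.0
```

```bash
python3 -c "
from h import *
togo((4,0,82)); mod()"
```

```text
t 8.45 tcp [622.2 168.   96.4] [ 1.7998e+02  8.0000e-02 -1.7881e+02] w -0.3412419586189266 F [-0.44  0.54 -0.07]
target [544.9 166.2  94. ] shift norm [ 0.1933 -0.0007  0.0058] turn norm -0.0001
tcp in module [81.3  0.3 84.4]
```

Emit:
apply_moves(
  commands=[
    [[0.025, 0, 0.004], 0],
    [[0.05, 0, 0.004], 0],
    [[0.075, 0, 0.004], 0],
    [[0.1, 0, 0.004], 0],
    [[0.125, 0, 0.004], 0],
  ],
)

```text
time: 8.95
tcp_pos: [570.8, 166.8, 93.9]
eef_rot: [-180.0, 0.0, -178.8]
contact_force: [1.5, 0.8, -0.5]
width: 0.1
finger_force: 0.9
```

Emit:
apply_moves(
  commands=[
    [[0.02, 0, 0], 0],
    [[0.035, 0, 0], 0],
    [[0.045, 0, 0], 0],
    [[0.055, 0, 0], 0],
    [[0.055, 0, 0], 0],
  ],
)

```text
time: 9.45
tcp_pos: [549.1, 166.4, 93.8]
eef_rot: [-180.0, -0.0, -178.8]
contact_force: [1.0, -1.3, -0.4]
width: -0.3
finger_force: 0.0
```

```bash
python3 -c "
from h import *
togo((4,0,82)); mod()"
```

```text
t 9.45 tcp [549.1 166.4  93.8] [-1.8000e+02 -4.0000e-02 -1.7882e+02] w -0.26796368472387416 F [ 1.04 -1.26 -0.41]
target [544.9 166.2  94. ] shift norm [ 0.0105 -0.0003 -0.0005] turn norm -0.0002
tcp in module [ 8.2  0.1 81.8]
```

Emit:
apply_moves(
  commands=[
    [[0.005, 0, 0], 0],
    [[0.009, 0, 0], 0],
    [[0.011, 0, 0], 0],
    [[0.011, 0, 0], 0],
  ],
)

```text
time: 9.85
tcp_pos: [545.4, 166.4, 93.8]
eef_rot: [180.0, 0.0, -178.8]
contact_force: [0.9, 0.6, -0.6]
width: 0.4
finger_force: 0.7
```

Emit:
apply_moves(
  commands=[
    [[0.003, 0, 0], 0],
    [[0.005, 0, 0], 0],
    [[0.005, 0, 0], 0],
  ],
)

```text
time: 10.15
tcp_pos: [545.3, 166.4, 94.1]
eef_rot: [180.0, 0.2, -178.8]
contact_force: [9.3, -1.0, -6.7]
width: -0.1
finger_force: 4.1
```

```bash
python3 -c "
from h import *
togo((4,0,82)); mod()"
```

```text
t 10.15 tcp [545.3 166.4  94.1] [ 179.98    0.23 -178.8 ] w -0.11721040039734364 F [ 9.26 -1.   -6.7 ]
target [544.9 166.2  94. ] shift norm [ 0.0008 -0.0005  0.0003] turn norm 0.0003
tcp in module [ 4.3  0.2 82.1]
```

It is at the closed stop: 9 N, and the two stops imply 60 mm of travel. I'll back off, lift, and check.

Emit:
apply_moves(
  commands=[
    [[-0.02, 0, 0], 0],
    [[-0.05, 0, 0], 0],
    [[-0.05, 0, -0.1], 0],
    [[-0.05, 0, -0.2], 0],
    [[-0.05, 0, -0.3], 0],
  ],
)

```text
time: 10.65
tcp_pos: [563.4, 166.6, 214.9]
eef_rot: [-180.0, -0.1, -178.8]
contact_force: [0.3, 0.4, -1.5]
width: -0.1
finger_force: 0.0
```

Emit:
apply_moves(
  commands=[
    [[-0.1, 0, -0.05], 0],
    [[-0.2, 0, -0.05], 0],
    [[-0.3, 0, -0.05], 0],
    [[-0.3, 0, -0.05], 0],
    [[-0.3, 0, -0.05], 0],
  ],
)

```text
time: 11.15
tcp_pos: [683.6, 168.9, 232.8]
eef_rot: [-180.0, -0.1, -178.8]
contact_force: [-0.0, -0.2, 0.6]
width: -0.1
finger_force: 0.0
```

```bash
python3 -c "
from h import *
togo((4,0,82))
c=manip.read_camera('wrist'); cv2.imwrite('pics/w5.png',c['pixels'][:,:,::-1])"
```

```text
t 11.15 tcp [683.6 168.9 232.8] [-1.7999e+02 -1.1000e-01 -1.7884e+02] w -0.05570140694823235 F [-0.05 -0.24  0.64]
target [544.9 166.2  94. ] shift norm [3.461e-01 2.000e-04 3.477e-01] turn norm -0.0011
```

View pics/w5.png

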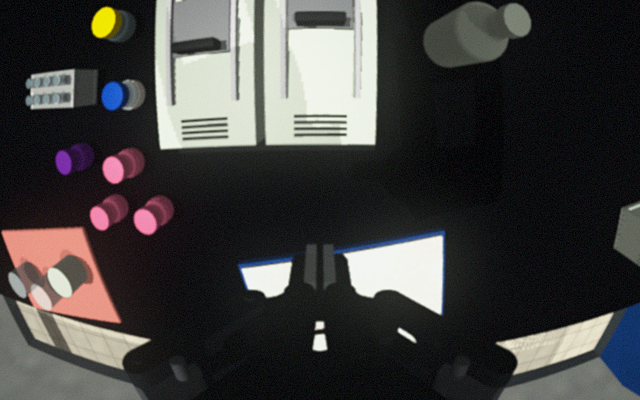

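The red module's rib is at (320,18) in the closed position. The bottle, jars, rack and green module look undisturbed, and the arm is clear of everything. Handing in.

```bash
python3 -c "
from bench import manip
print(manip.finish_job())"
```

```text
the job is handed in; nothing more can be done
None
```

I opened the red-lamp module's shutter to its stop, pressed its key fully down and released it, then closed the shutter to its stop and handed the job in at about 11 s. The arm touched nothing else, and no verdict came back.

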